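Refit the sprung pattern roller in its stand

ROBOT

A 6-joint arm with a two-finger parallel gripper is mounted at the origin on the work surface. World frame = base frame: x ahead of the robot, y to its left, z up, the work surface at z = 0. Lengths are in mm, angles in rad, forces in N, time in s.
With the tool pointing down it reaches from about 275 to 825 mm from the base axis. Payload 4.9 kg.
Tool frame: the origin (TCP) lies at the very end of the fingers, on their centre line; the grasp point (between the pads) lies 19 mm behind it; z points along the fingers, y is the direction in which the jaws open and shut (so a half turn about z gives the same grasp; the last joint's range is limited). The gripper opens to 85 mm and grips with 20 to 120 N. Pads are 22 mm wide; open, the fingers measure 114 mm over their backs; the gripper's body (76 mm by 85 mm) begins 54 mm behind the grasp point. The pads swing forward as they close: fully open they stand 13 mm farther back than shut.
Start: joints at [-1.465, 0.326, -0.193, 1.052, 0, 1.437], TCP at [130.641, -534.277, 202.581] pointing down, gripper open.
Joint ranges: [-2.65, 2.65], [-0.97, 1.79], [-1.3, 1.35], [-1.93, 2.1], [-1.47, 1.37], [-3.14, 3.14]. Speed limits (rad/s): [2.57, 2.57, 3.14, 3.14, 3.14, 3.14].

INTERFACE

Orientations are given as [roll, pitch, yaw] about the fixed x, y, z axes, in that order (R = Rz(yaw) Ry(pitch) Rx(roll)).
In Python, from bench import bot, solve_ik, imaging gives the robot as it stands. Calls block until the motion is done:
- bot.move_ptp(position, orientation): joint-space move of the TCP to a pose.
- bot.movel(position, rot=None, max_speed=150, threshold=None): straight line of the TCP; rot=None keeps the orientation; max_speed is the mean speed in mm/s. With threshold (N) it stops when the force on the tool has changed by that much, and returns True; else False.
- bot.move_j(angles): joint-space move.
- bot.grip(opening, effort=None): opening from 0.0 (shut) to 1.0 (fully open); effort is the grip in N (None keeps the last); returns when the fingers have stopped.
- bot.dwell(seconds).
- solve_ik(position, orientation): joint angles nearest the present ones, or None.
- bot.get_state(): the state.
- imaging.capture(name): name is "side" or "top"; returns the picture (400x640x3 uint8, blue, green, red); there is no depth.
- imaging.camera_model(name): a dict with "K" (3x3 intrinsics, pixels), "position" and "rotation" of the camera in the world. Camera axes: x right, y up, looking along -z (the intrinsics and any distortion apply to the point x, -y, -z); pixel columns grow to the right and rows downward; lengths in mm; the calibration is good to about 2 mm. A picture is of the moment at which its call begins. camera_model takes no time and is no camera call.
A pose or a line that the arm cannot do raises bot.IKError and nothing moves.
- bot.sign_off(): hands the job in, once; it reports no verdict.
The state is a dict: "t": time; "qpos": joint angles; "joint_velocities": joint speeds; "effort": joint torques, N m; "tcp_pos": TCP position; "orientation": TCP orientation; "contact_force": force on the tool from outside, world axes, zero at the start; "wrist_torque": the same for the moment, N m; "opening": opening from 0.0 (shut) to 1.0 (fully open).
Only numpy, scipy, OpenCV 4.12 (cv2) and the standard library are available. Lean on these libraries where they do the work, as an engineer would, in place of code of your own. Each camera call takes 0.05 s, during which the arm holds its last target.

TASK

Put the clay-pattern roller back into its stand: press its sprung brass end in against the tall post, slide the roller down between the two posts while it is squeezed, then let it spring out so that each end is seated fully home in the recess of its post (brass end in the tall post, steel pin in the low post), and let go. Push gently, never so hard that the spring bottoms out hard or the stand is rammed, and leave the bottle, the jar and the clay figurine where they stand.

Things in the scene. Friction and masses are not known exactly. Their poses are not given: they have to be found in the camera images.
- stand: wooden stand. Origin and axes: centre of the underside of its fixed base slab, 100 (x) x 270 (y) x 14 mm, z up. On it, locked, a grey slide plate (top at z = 22 mm) carries two posts that face each other along y: a tall one on the +y side (top at z = 135 mm, red line on top), a low one on the -y side (top at z = 98 mm, dark line). Their middle lies anywhere within y = +-16 mm, at x = 0
- stand_mid (a point): point of the base 80 mm above the stand's origin, axes as the stand's. The two posts (50 mm wide in x, 18 mm thick in y) have flat inner faces 170 mm apart, shifted together along y by up to 16 mm either way from this point: the measured pose does not show the shift. Each face has one blind square recess 13 x 13 mm, 8 mm deep, centred at this point's x and height
- roller: pattern roller, loose in its rest, 0.22 to 0.35 kg: two terracotta drums with blue dots, 34 mm in diameter (y = -50..-20 and 20..50 mm), on a square wooden grip block 28 x 40 x 28 mm (flat sides to +-x at the start). Origin: block's centre; y along the axis to the sprung end. 16 mm sleeves, red to y = +67.5, dark to -72.5 mm. 189 mm over the free ends, 186 when seated, over 19 mm of press to go between the post faces
- plunger_tip (a point): end of the sprung brass plunger in the red sleeve, on the roller's axis, at y = +94.5 mm of the roller when free. 9 mm in diameter, tapering over the last 4 mm to a flat end of 4.4 mm; polished (friction about 0.25). Its spring pushes with 2.6 N when free and 220 N/m more as it is pressed; hard stop after 23 mm (7.7 N)
- pin_tip (a point): end of the fixed steel pin, on the roller's axis at y = -94.5 mm of the roller. 9 mm in diameter, tapering over the last 4 mm to a flat end of 4.4 mm; polished like the plunger
- rest: grey rest, fixed to the table: base 70 (x) x 110 (y) x 8 mm, with V blocks 10 mm thick at y = +-40 mm (up to 41 mm high) that hold the roller's drums, the roller along y, with its axis 46 mm above the table; the 70 mm between the blocks are free for the fingers. The origin is the centre of its underside
- bottle: white plastic bottle, loose, 42 mm in diameter, 100 mm high; origin at the centre of its underside
- jar: amber glass jar with black cap, loose, 50 mm in diameter, 50 mm high; origin at the centre of its underside
- figurine: terracotta animal figurine, loose, 60 mm in diameter, about 96 mm high; origin at the centre of its underside
Things that resemble listed ones, but are neither listed nor needed, are in the scene too. Leave any red look-alike of the rest alone.

How it is judged:
By the outcome, as a careful person would: the job done as asked, in the order asked, and still so for the second after the job is handed in, with the robot touching nothing.
It also fails if it takes over 53 s, if anything falls off the work surface, if the arm or the gripper's body presses on something with over 40 N, if the wrist force passes 120 N, or if a joint passes its speed limit or range.

## Working session

There is one attempt and no reset: what is moved stays moved. The work goes in short steps, each a Python script; the robot and the scene stay as the last script left them, time stands still between calls to the robot, and variables do not carry over. Pictures are saved under pics/ and viewed, and the job is handed in when it is done.

```bash
ls; mkdir -p pics; python3 - <<'E'
from bench import bot, solve_ik, imaging
import cv2, numpy as np
for n in ("side","top"):
    im=imaging.capture(n); cv2.imwrite(f"pics/{n}0.png",im)
    m=imaging.camera_model(n); print(n,{k:np.round(np.array(v),4).tolist() if not isinstance(v,str) else v for k,v in m.items()})
print(bot.get_state())
E
```

```text
pics
side {'K': [[425.8462, 0.0, 318.9048], [0.0, 425.8462, 202.8606], [0.0, 0.0, 1.0]], 'position': [400.6948, -763.5688, 624.8279], 'rotation': [0.9715, 0.0063, -0.2246]}
top {'K': [[429.911, 0.0, 311.2821], [0.0, 429.911, 198.7215], [0.0, 0.0, 1.0]], 'position': [467.1638, -25.3192, 999.525], 'rotation': [0.0925, 0.0056, -1.5799]}
{'t': 0.1, 'qpos': array([-1.46517656e+00,  3.26853209e-01, -1.93497153e-01,  1.05203432e+00,
        4.22430810e-05,  1.43661850e+00]), 'joint_velocities': array([-0.00112143, -0.00053733,  0.00331375,  0.00227608,  0.00017468,
        0.00072798]), 'effort': array([ 4.71896074e-04, -4.44239581e+01,  2.63037926e+01,  7.96814536e-03,
       -1.13531848e-04,  7.94925992e-07]), 'tcp_pos': array([ 130.60284564, -533.6666875 ,  201.88417579]), 'orientation': array([-3.14002422e+00, -2.54346657e-04,  2.39797369e-01]), 'contact_force': array([-0.07230209,  0.74054336,  0.46693492]), 'wrist_torque': array([-0.01376619, -0.00764714, -0.00627027]), 'opening': 0.9996667313243103}
```

View pics/side0.png

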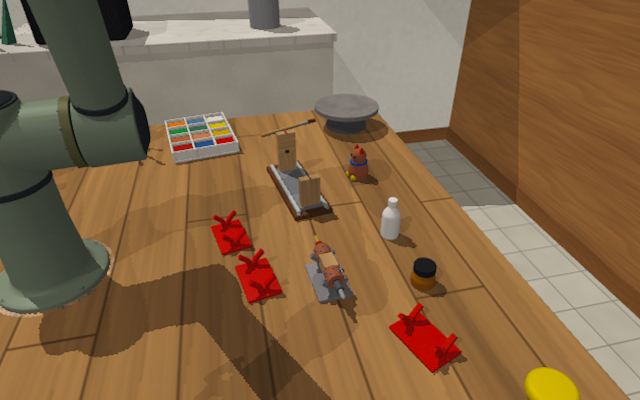

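View pics/top0.png

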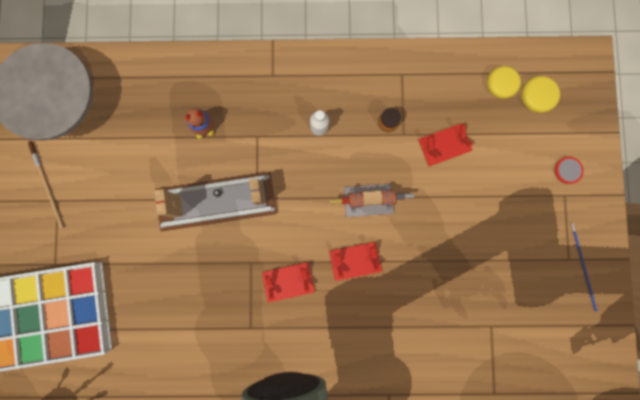

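The top view shows the grey rest with the roller at (373,198), three red look-alike rests at (445,145), (356,261) and (288,281), and the stand at (217,201). The bottle is at (319,122), the jar at (390,118) and the figurine at (198,122). In the side view the roller is at (328,265) and the stand at (298,185). Next I'll take close crops.

```bash
cat > h.py <<'E'
import numpy as np, cv2
from scipy.spatial.transform import Rotation as R
from bench import bot, solve_ik, imaging
def cam(n):
    m=imaging.camera_model(n); r=np.array(m["rotation"],float)
    Rm=r if r.shape==(3,3) else R.from_euler('xyz',r).as_matrix()
    return np.array(m["K"]),np.array(m["position"]),Rm
def ray(n,px):
    K,p,Rm=cam(n); u,v=px
    d=Rm@np.array([(u-K[0,2])/K[0,0],-(v-K[1,2])/K[1,1],-1.]); return p,d/np.linalg.norm(d)
def onz(n,px,z):
    p,d=ray(n,px); return p+d*(z-p[2])/d[2]
def proj(n,P):
    K,p,Rm=cam(n); c=Rm.T@(np.array(P,float)-p); return np.array([K[0,2]+K[0,0]*c[0]/-c[2],K[1,2]-K[1,1]*c[1]/-c[2]])
def tri(a,b):
    p1,d1=ray("top",a);p2,d2=ray("side",b)
    t=np.linalg.lstsq(np.stack([d1,-d2],1),p2-p1,rcond=None)[0]
    q1=p1+d1*t[0];q2=p2+d2*t[1]; return (q1+q2)/2,np.linalg.norm(q1-q2)
E
python3 - <<'E'
from h import *
print(imaging.camera_model("top").keys())
t=cv2.imread("pics/top0.png");s=cv2.imread("pics/side0.png")
def crop(im,x0,x1,y0,y1,f,name): cv2.imwrite(name,cv2.resize(im[y0:y1,x0:x1],None,fx=f,fy=f,interpolation=cv2.INTER_CUBIC))
crop(t,320,425,175,230,7,"pics/c_roll_t.png")
crop(t,145,285,165,235,5.5,"pics/c_st_t.png")
crop(s,295,365,225,310,7,"pics/c_roll_s.png")
crop(s,255,340,120,225,5.5,"pics/c_st_s.png")
for n,px in [("top",(373,198)),("top",(217,201))]: print(onz(n,px,46 if px[0]>300 else 10))
print(proj("side",onz("top",(373,198),46)))
E
```

```text
dict_keys(['K', 'position', 'rotation'])
[ 555.93908928 -158.13107584   46.        ]
[555.7782855  197.58860414  10.        ]
[329.09403772 266.2501326 ]
```

View pics/c_roll_t.png

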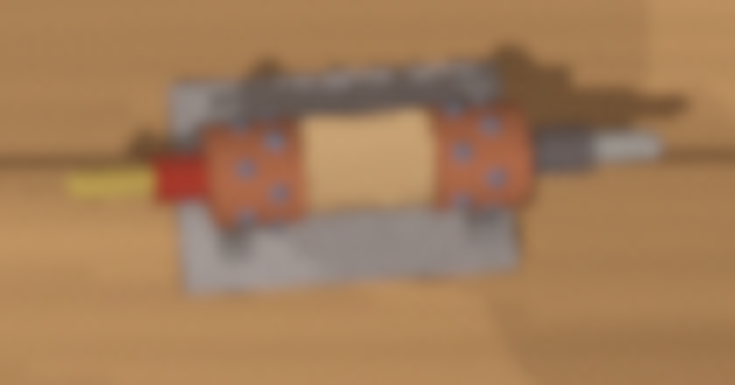

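View pics/c_st_t.png

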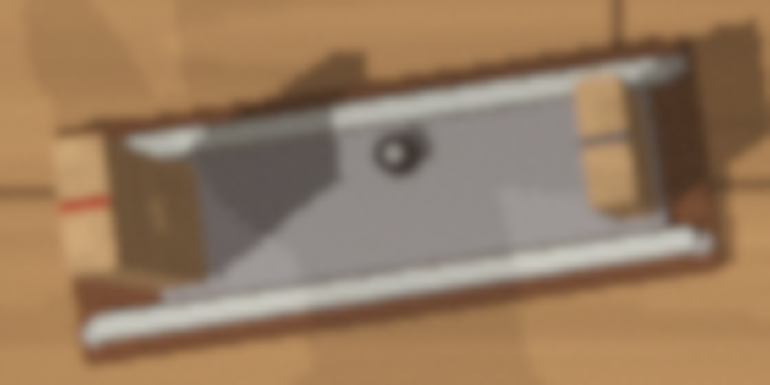

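View pics/c_roll_s.png

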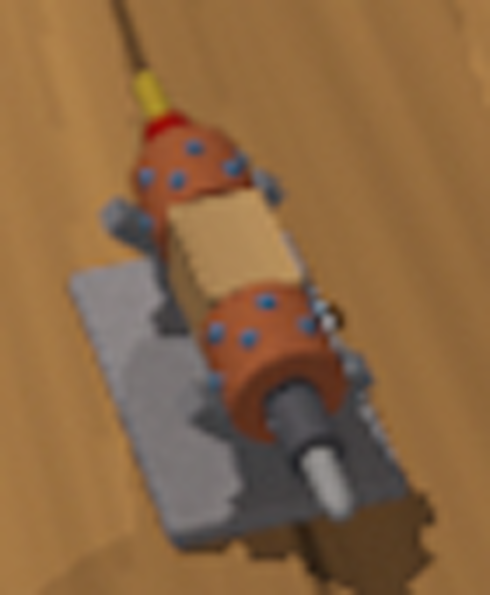

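View pics/c_st_s.png

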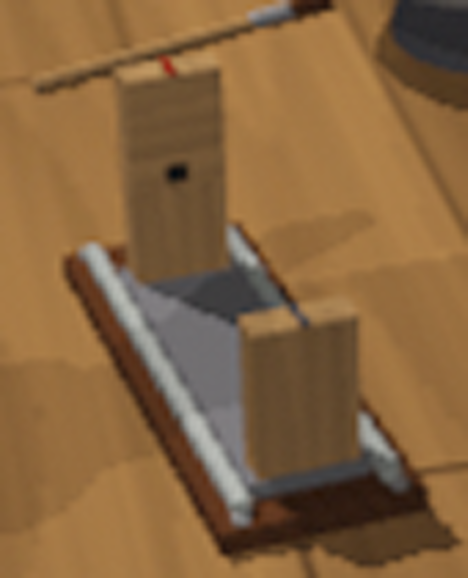

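The crops confirm the choice. The only roller sits in the grey rest, with its brass/red end toward +y (brass tip at top px ~(330,202), pin tip ~(414,196)). The things it could be mistaken for are the red rests at (445,145), (356,261) and (288,281), all empty and not needed. The stand's red line is at about (160,202) and its dark line at about (255,190). Next I'll measure with masks.

```bash
cat > meas.py <<'E'
from h import *
t=cv2.imread("pics/top0.png");s=cv2.imread("pics/side0.png")
def blob(im,box,f):
    x0,x1,y0,y1=box; c=im[y0:y1,x0:x1]; hsv=cv2.cvtColor(c,cv2.COLOR_BGR2HSV).astype(int); m=f(hsv,c.astype(int)).astype(np.uint8)
    n,l,st,ce=cv2.connectedComponentsWithStats(m,connectivity=8)
    if n<2: return None
    k=1+np.argmax(st[1:,4]); ys,xs=np.where(l==k); pts=np.stack([xs+x0,ys+y0],1).astype(float); return pts
def info(name,p):
    if p is None: print(name,None);return
    r=cv2.minAreaRect(p.astype(np.float32)); print(name,len(p),np.round(p.mean(0),2),"min",p.min(0),"max",p.max(0),"rect",np.round(r[1],1),round(r[2],1))
red=lambda h,c:((h[...,0]<8)|(h[...,0]>172))&(h[...,1]>160)&(h[...,2]>70)
if __name__=="__main__":
    info("redline top",blob(t,(150,172,195,212),red))
    info("redline side",blob(s,(275,300,125,140),red))
    dark=lambda h,c:(h[...,2]<125)&(h[...,1]<110)
    info("darkline top",blob(t,(250,262,183,199),dark))
    info("darkline side",blob(s,(303,316,172,183),dark))
    info("recess side",blob(s,(280,296,145,158),lambda h,c:h[...,2]<60))
    red2=lambda h,c:((h[...,0]<5)|(h[...,0]>174))&(h[...,1]>190)
    info("redsleeve top",blob(t,(338,352,192,208),red2))
    info("brass top",blob(t,(325,345,195,207),lambda h,c:(h[...,0]>20)&(h[...,0]<32)&(h[...,1]>110)))
    info("pin top",blob(t,(404,418,190,202),lambda h,c:(h[...,1]<60)&(h[...,2]>110)))
    info("darksleeve top",blob(t,(393,408,190,203),lambda h,c:(h[...,1]<70)&(h[...,2]<=115)))
    terr=lambda h,c:(h[...,0]<11)&(h[...,1]>110)&(h[...,1]<190)&(h[...,2]>110)
    info("drumA top",blob(t,(345,365,185,212),terr)); info("drumB top",blob(t,(380,400,185,212),terr))
    info("block top",blob(t,(360,385,185,210),lambda h,c:(h[...,0]>11)&(h[...,2]>185)))
    info("brass side",blob(s,(308,320,230,245),lambda h,c:(h[...,0]>20)&(h[...,0]<32)&(h[...,1]>150)))
    info("pin side",blob(s,(335,350,285,302),lambda h,c:(h[...,1]<60)&(h[...,2]>110)))
E
python3 meas.py
python3 - <<'E'
import cv2,numpy as np
t=cv2.imread("pics/top0.png");s=cv2.imread("pics/side0.png")
print("pin top cols along row195/196");print(t[194:199,404:418].tolist()[2])
print("brass row 201");print(t[201,326:346].tolist())
E
```

```text
redline top None
redline side 2 [285.  131.5] min [285. 131.] max [285. 132.] rect [1. 0.] -90.0
darkline top 14 [260.36 187.29] min [259. 183.] max [261. 191.] rect [8. 2.] 90.0
darkline side 24 [305.83 174.79] min [303. 172.] max [310. 179.] rect [9.2 4.5] 23.2
recess side 10 [286.8 151. ] min [285. 150.] max [288. 152.] rect [2. 3.] 90.0
redsleeve top None
brass top 19 [334.95 200.68] min [331. 200.] max [339. 202.] rect [2. 8.] 90.0
pin top 36 [408.28 195.5 ] min [404. 194.] max [413. 197.] rect [3. 9.] 90.0
darksleeve top 37 [400.22 195.92] min [397. 194.] max [404. 198.] rect [4. 7.] 90.0
drumA top 169 [353.5  199.47] min [345. 192.] max [362. 206.] rect [13.1 17.2] 84.3
drumB top 131 [389.14 197.05] min [382. 190.] max [396. 203.] rect [13.2 13.3] 85.2
block top 169 [372.29 197.11] min [364. 192.] max [381. 202.] rect [10. 17.] 90.0
brass side 21 [315.81 237.81] min [314. 235.] max [318. 240.] rect [5.8 3.1] 63.4
pin side 34 [341.32 293.15] min [339. 289.] max [344. 297.] rect [9.4 3.6] 63.4
pin top cols along row195/196
[[103, 108, 117], [121, 127, 135], [134, 141, 149], [138, 145, 153], [137, 145, 153], [136, 143, 152], [135, 143, 152], [133, 141, 151], [132, 141, 151], [122, 133, 148], [99, 118, 141], [76, 106, 139], [68, 103, 139], [67, 102, 139]]
brass row 201
[[81, 125, 166], [81, 125, 165], [81, 128, 167], [81, 137, 172], [80, 147, 179], [80, 152, 182], [79, 151, 182], [79, 152, 181], [79, 151, 182], [79, 151, 182], [79, 151, 182], [79, 151, 181], [79, 150, 181], [79, 149, 180], [76, 145, 178], [67, 128, 172], [53, 92, 164], [45, 63, 162], [43, 57, 163], [44, 57, 163]]
```

```bash
cat > m2.py <<'E'
from meas import *
def wc(im,box,f,thr=0.35):
    x0,x1,y0,y1=box; c=im[y0:y1,x0:x1].astype(float); w=f(c); b=np.median(w); w=np.clip(w-b,0,None); w[w<thr*w.max()]=0
    yy,xx=np.mgrid[y0:y1,x0:x1]; return np.array([(w*xx).sum(),(w*yy).sum()])/w.sum()
redn=lambda c:c[...,2]-c[...,1]
darkn=lambda c:-(c.sum(-1))
rt=wc(t,(155,165,198,207),redn); rs=wc(s,(281,290,128,136),redn)
dt=wc(t,(251,258,187,194),lambda c:-c[...,2]); ds=wc(s,(307,313,173,181),lambda c:-c[...,2]); rc=wc(s,(282,292,147,156),darkn)
bt=wc(t,(331,340,195,207),lambda c:(c[...,1]-c[...,0])-0.9*(c[...,2]-c[...,1])); pt=wc(t,(405,412,189,202),lambda c:c[...,0]-0.5*c[...,2])
if __name__=="__main__":
    for n,v in dict(rt=rt,rs=rs,dt=dt,ds=ds,rc=rc,bt=bt,pt=pt).items(): print(n,np.round(v,2))
    A=onz("top",rt,135);B=onz("top",dt,98); A2,eA=tri(rt,rs);B2,eB=tri(dt,ds)
    print("tall",A,A2,eA,"\nlow",B,B2,eB,"\nlen",np.linalg.norm((A-B)[:2]),"yaw",np.degrees(np.arctan2(-(A-B)[0],(A-B)[1])))
    print("proj pred rs",proj("side",A),rs,"ds",proj("side",B),ds)
    P=onz("top",bt,46);Q=onz("top",pt,46);D=onz("top",(353.5,199.47),46);E=onz("top",(389.14,197.05),46)
    print("roller brass",P,"pin",Q,"drums",D,E,"mid",(D+E)/2)
    for a,b in((P,Q),(D,E)): print("yaw",np.degrees(np.arctan2(-(a-b)[0],(a-b)[1])),np.linalg.norm(a-b))
    tipb=onz("top",(329.0,201.3),46);tipp=onz("top",(414,195.3),46); print("tips",tipb,tipp,np.linalg.norm(tipb-tipp),(tipb+tipp)/2)
E
python3 m2.py
```

```text
rt [159.63 201.66]
rs [285.   131.34]
dt [254.45 189.74]
ds [308.96 176.97]
rc [286.71 151.05]
bt [335.   200.83]
pt [407.97 195.52]
tall [544.34390533 285.57517377 135.        ] [543.75854341 284.32539206 138.54710868] 0.5391579901073087 
low [571.02353955  98.84302537  98.        ] [570.29424527  98.5951059  100.22263423] 0.9491981514282143 
len 188.62846584830038 yaw 8.131188776388786
proj pred rs [285.30536836 132.32901095] [284.99681529 131.34076433] ds [309.45022067 177.65614341] [308.96003017 176.97435897]
roller brass [550.42822496 -73.48288715  46.        ] pin [ 560.72797049 -236.04192129   46.        ] drums [ 553.06882046 -114.68910578   46.        ] [ 557.71867235 -194.07622066   46.        ] mid [ 555.3937464  -154.38266322   46.        ]
yaw 3.62541617799477 162.8850034180531
yaw 3.3520912329391015 79.52317354846896
tips [549.50087552 -60.11601215  46.        ] [ 561.10099524 -249.46035377   46.        ] 189.69934760020726 [ 555.30093538 -154.78818296   46.        ]
```

The checks agree. The roller's ends measure 189.7 mm apart (true 189) and the post lines 188.6 mm apart (true 188). The roller's centre is about (555.3, −154.7) with yaw 3.5°, and the posts' middle is about (557.7, 192.2) with yaw 8.1°. Both are well within reach, so I'll grasp now.

```bash
python3 - <<'E'
from h import *
yaw=np.radians(93.55)
print(solve_ik([555.3,-154.7,150],[np.pi,0,yaw]),solve_ik([555,150,140],[np.pi,0,np.radians(98.1)]))
bot.grip(0.75,40)
bot.move_ptp([555.3,-154.7,130],[np.pi,0,yaw])
print(bot.get_state()["t"],bot.get_state()["tcp_pos"],bot.get_state()["orientation"])
for n in("side","top"): cv2.imwrite(f"pics/{n}1.png",imaging.capture(n))
E
```

```text
[-0.39972737  0.41343174 -0.20287784  0.95448675  0.          1.10910977] [ 0.13559207  0.41928684 -0.22121158  0.93029791  0.          1.56501673]
2.5167 [ 555.14103037 -155.73746043  130.17192277] [3.14141039e+00 4.11585475e-04 1.63112915e+00]
```

View pics/side1.png

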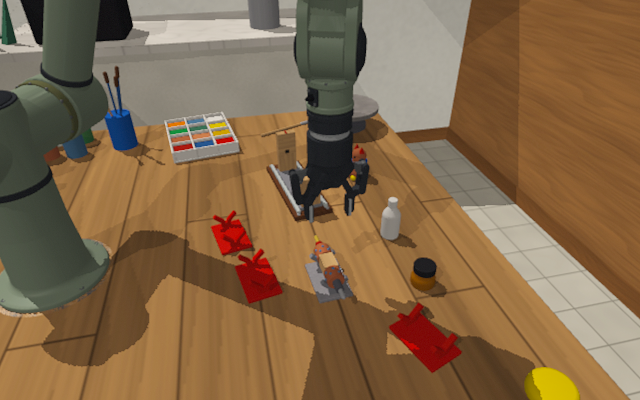

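View pics/top1.png

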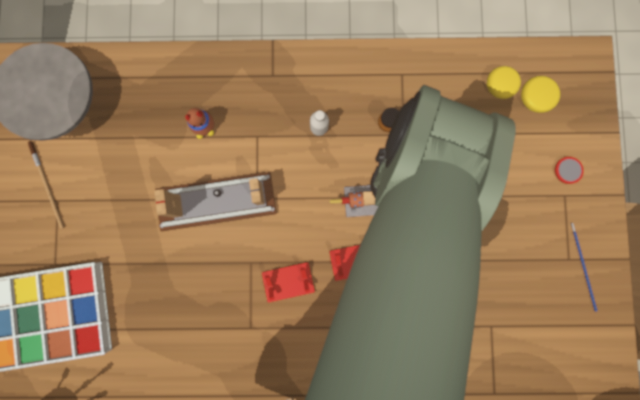

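The gripper hangs above the roller (side px ~(330,200)), with the jaws straddling the block along x. From the top the arm hides most of the roller. Now I'll descend, grip and lift slightly.

```bash
python3 - <<'E'
from h import *
def st(l):
    s=bot.get_state(); print(l,round(s["t"],2),np.round(s["tcp_pos"],2),np.round(s["orientation"],4),"F",np.round(s["contact_force"],2),"T",np.round(s["wrist_torque"],3),"op",round(s["opening"],3))
st("hover")
print(bot.movel([555.3,-154.7,25],threshold=12,max_speed=80)); st("down")
cv2.imwrite("pics/side2.png",imaging.capture("side"))
bot.grip(0.0,40); st("gripped")
bot.dwell(0.2); st("dw")
cv2.imwrite("pics/side3.png",imaging.capture("side"))
s2=cv2.imread("pics/side2.png")[190:320,250:400];s3=cv2.imread("pics/side3.png")[190:320,250:400]
cv2.imwrite("pics/c3.png",cv2.resize(np.hstack([s2,s3]),None,fx=2.6,fy=2.6,interpolation=cv2.INTER_CUBIC))
E
```

```text
hover 2.62 [ 555.13 -155.78  130.15] [3.1414e+00 3.0000e-04 1.6310e+00] F [ 0.05 -0.22 -0.16] T [-0.033  0.032  0.011] op 0.748
False
down 4.08 [ 555.8  -154.92   25.57] [3.1406e+00 5.0000e-04 1.6328e+00] F [-0.59  0.46  0.53] T [ 0.034 -0.008  0.025] op 0.751
gripped 4.55 [ 555.06 -154.8    25.45] [-3.1413e+00  3.0000e-04  1.6327e+00] F [-2.57  0.61  5.8 ] T [0.068 0.578 0.003] op 0.309
dw 4.75 [ 555.07 -154.79   25.44] [-3.1413e+00  3.0000e-04  1.6327e+00] F [-2.59 -0.13  5.85] T [0.038 0.586 0.025] op 0.31
```

View pics/c3.png

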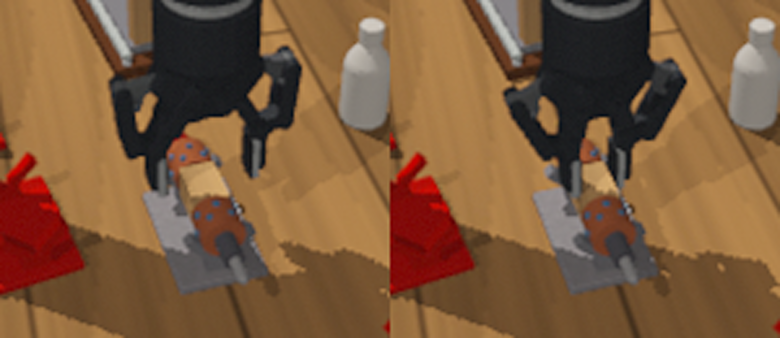

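The jaws hold the block between the drums, and the arm moved only 0.7 mm on closing, so the position agrees. Now I'll lift and carry it to staging over the stand.

```bash
cat >> h.py <<'E'
MID=np.array([557.5,192.2]); YAW=8.13; DZ=20.6
def pose(s,Z,lat=0.,yaw=None):
    a=np.radians(YAW if yaw is None else yaw); u=np.array([-np.sin(a),np.cos(a)]); v=np.array([np.cos(a),np.sin(a)])
    a0=np.radians(YAW); u=np.array([-np.sin(a0),np.cos(a0)]); v=np.array([np.cos(a0),np.sin(a0)])
    xy=MID+s*u+lat*v; return [xy[0],xy[1],Z-DZ],[np.pi,0,np.pi/2+a]
def st(l):
    s=bot.get_state(); a0=np.radians(YAW); u=np.array([-np.sin(a0),np.cos(a0)]); v=np.array([np.cos(a0),np.sin(a0)]); d=s["tcp_pos"][:2]-MID
    F=s["contact_force"]; print(l,"t",round(s["t"],2),"s %.2f lat %.2f Z %.2f"%(d@u,d@v,s["tcp_pos"][2]+DZ),"yaw %.2f"%(np.degrees(s["orientation"][2])-90),"rp",np.round(s["orientation"][:2],4),"Fs %.2f Flat %.2f Fz %.2f"%(F[:2]@u,F[:2]@v,F[2]),"T",np.round(s["wrist_torque"],3),"op",round(s["opening"],3))
E
python3 - <<'E'
from h import *
bot.movel([555.06,-154.8,45],max_speed=60); bot.dwell(0.2); st("lift")
cv2.imwrite("pics/side4.png",imaging.capture("side"))
bot.movel([555.06,-154.8,180],max_speed=150)
p,o=pose(-25,200); bot.move_ptp(p,o); st("above")
for n in("side","top"): cv2.imwrite(f"pics/{n}5.png",imaging.capture(n))
E
```

```text
lift t 5.48 s -342.96 lat -51.78 Z 65.23 yaw 3.55 rp [-3.1409e+00 -3.0000e-04] Fs 0.26 Flat 0.23 Fz -2.76 T [ 0.018  0.001 -0.045] op 0.31
above t 7.81 s -26.08 lat 0.07 Z 199.79 yaw 8.06 rp [-3.1413e+00  7.0000e-04] Fs -0.32 Flat 0.82 Fz -1.67 T [-0.02  -0.018 -0.013] op 0.314
```

View pics/side5.png

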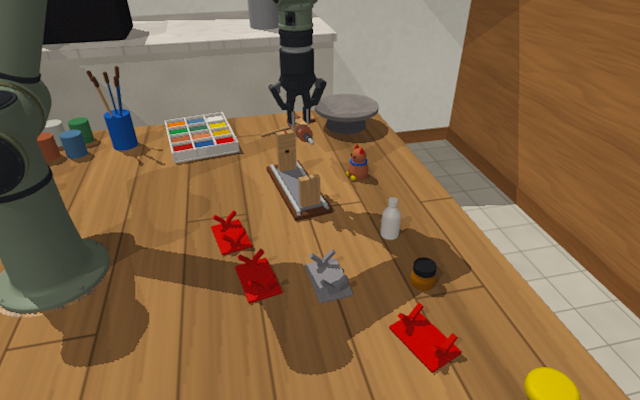

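View pics/top5.png

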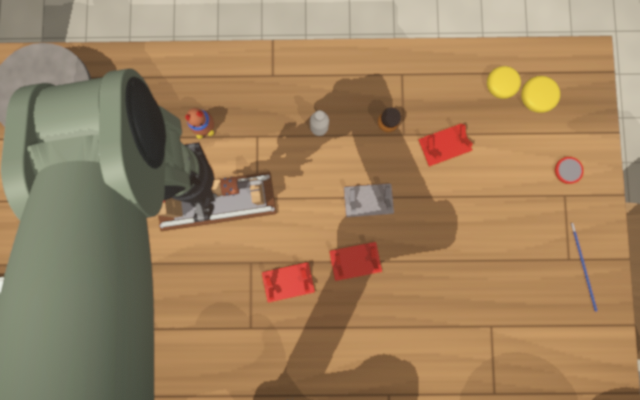

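```bash
python3 - <<'E'
from h import *
s=cv2.imread("pics/side5.png")[90:160,265:345];t=cv2.imread("pics/top5.png")[165:225,160:280]
cv2.imwrite("pics/c5s.png",cv2.resize(s,None,fx=8,fy=8,interpolation=cv2.INTER_CUBIC))
cv2.imwrite("pics/c5t.png",cv2.resize(t,None,fx=6.5,fy=6.5,interpolation=cv2.INTER_CUBIC))
a0=np.radians(YAW); u=np.array([-np.sin(a0),np.cos(a0)])
q=bot.get_state()["tcp_pos"]
P=np.r_[q[:2]-94.5*u,q[2]+DZ]; print("expected pin tip",P,"side px",proj("side",P),"top px",proj("top",P))
E
```

```text
expected pin tip [574.84740301  72.41473826 199.92140417] side px [312.71118188 143.94994604] top px [261.08095149 181.4269452 ]
```

View pics/c5s.png

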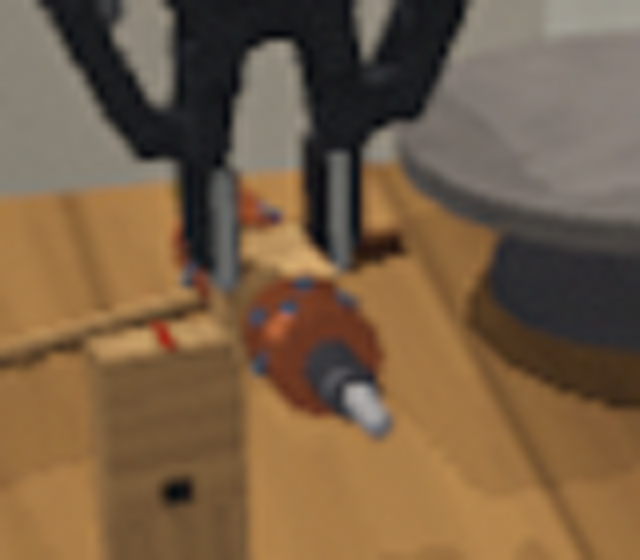

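View pics/c5t.png

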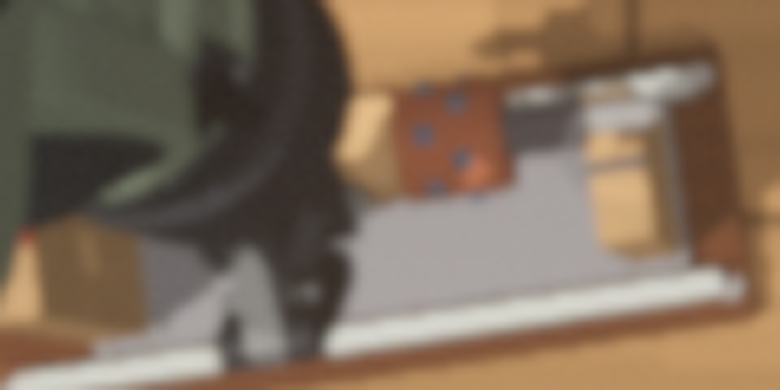

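The pin tip is at side ~(312.5,143) and top ~(259.5,181). I expected (312.7,144) and (261.1,181.4), so the lateral position and height fit. Along the axis the roller may sit about 2–3 mm toward +y in the grip, which touching the tall post will settle. I'll lower to Z = 120 and feel for the tall post.

```bash
python3 - <<'E'
from h import *
p,o=pose(-25,120); print(bot.movel(p,o,max_speed=80,threshold=12)); bot.dwell(0.3); st("down")
cv2.imwrite("pics/side6.png",imaging.capture("side"))
p,o=pose(-2,120); r=bot.movel(p,o,max_speed=15,threshold=2.0); st("stop %s"%r); bot.dwell(0.3); st("settle")
cv2.imwrite("pics/side7.png",imaging.capture("side"));cv2.imwrite("pics/top7.png",imaging.capture("top"))
s=cv2.imread("pics/side7.png")[110:200,255:345];t=cv2.imread("pics/top7.png")[165:225,150:280]
cv2.imwrite("pics/c7s.png",cv2.resize(s,None,fx=6.5,fy=6.5,interpolation=cv2.INTER_CUBIC))
cv2.imwrite("pics/c7t.png",cv2.resize(t,None,fx=6,fy=6,interpolation=cv2.INTER_CUBIC))
E
```

```text
False
down t 9.36 s -24.98 lat 0.20 Z 120.35 yaw 8.13 rp [ 3.141 -0.   ] Fs 0.68 Flat 0.33 Fz -3.08 T [-0.006  0.067 -0.017] op 0.315
stop True t 10.45 s -9.43 lat -0.56 Z 119.28 yaw 8.13 rp [-3.1403e+00  2.7000e-03] Fs -3.01 Flat -0.26 Fz -1.31 T [-0.463 -0.265 -0.053] op 0.309
settle t 10.75 s -9.40 lat -1.43 Z 118.40 yaw 8.11 rp [-3.1382e+00  1.7000e-03] Fs -2.80 Flat -0.36 Fz -2.08 T [-0.446 -0.176 -0.036] op 0.314
```

View pics/c7s.png

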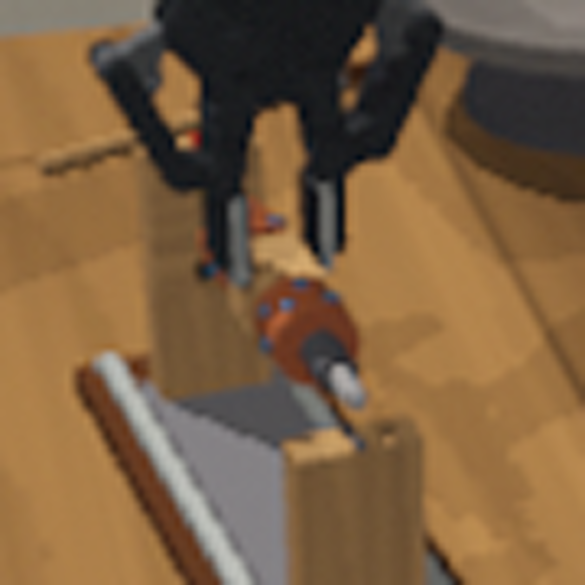

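View pics/c7t.png

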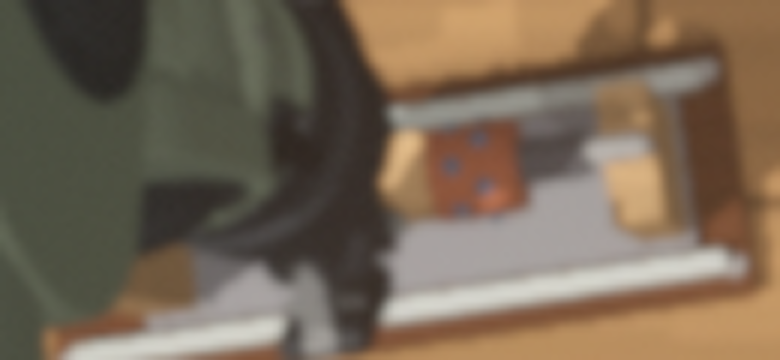

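Contact came at s = −9.40, and the free length predicts −9.5, so the face position is confirmed. The pose drifted by about 1.4 mm in lat and 1.6 mm in Z on stopping, so I'll check that and measure the pin against the low post's line.

```bash
python3 - <<'E'
from h import *
st("now")
t=cv2.imread("pics/top7.png").astype(int); s=cv2.imread("pics/side7.png").astype(int)
print("top7 blue, rows184-196, cols246-258")
for r in range(184,197): print(r,t[r,244:259,0].tolist())
a0=np.radians(YAW); u=np.array([-np.sin(a0),np.cos(a0)]); v=np.array([np.cos(a0),np.sin(a0)])
q=bot.get_state()["tcp_pos"]
for d in (-94.5,-90,-85): 
    P=np.r_[q[:2]+d*u,q[2]+DZ]; print("pin at",d,"top",proj("top",P).round(2),"side",proj("side",P).round(2))
L=np.r_[MID-94*u,98]; print("low line ctr exp",proj("top",L).round(2),"side",proj("side",L).round(2),"meas top 254.45,189.74 side 308.96,176.97")
Rr=np.r_[MID+85*u,80]; print("recess exp side",proj("side",Rr).round(2),"meas 286.71,151.05")
E
```

```text
now t 10.85 s -9.39 lat -1.40 Z 118.44 yaw 8.11 rp [-3.1383e+00  1.7000e-03] Fs -2.10 Flat 0.70 Fz -2.37 T [-0.498 -0.146 -0.057] op 0.309
top7 blue, rows184-196, cols246-258
184 [89, 89, 89, 89, 88, 83, 77, 73, 72, 73, 77, 86, 93, 90, 79]
185 [89, 88, 87, 88, 88, 86, 80, 76, 76, 78, 80, 86, 91, 88, 77]
186 [84, 81, 81, 83, 88, 88, 87, 86, 87, 90, 94, 96, 95, 87, 78]
187 [75, 73, 75, 85, 97, 104, 108, 110, 113, 118, 121, 124, 118, 106, 85]
188 [68, 69, 79, 101, 122, 136, 141, 144, 146, 149, 150, 152, 146, 130, 102]
189 [71, 74, 92, 123, 148, 162, 165, 166, 166, 166, 167, 166, 159, 141, 112]
190 [75, 83, 102, 132, 157, 169, 171, 170, 167, 165, 163, 161, 154, 136, 112]
191 [80, 90, 104, 123, 146, 160, 163, 158, 153, 149, 146, 145, 139, 128, 113]
192 [87, 96, 102, 112, 129, 145, 150, 145, 139, 135, 132, 132, 130, 126, 116]
193 [95, 105, 110, 115, 128, 141, 143, 137, 133, 132, 131, 129, 129, 128, 121]
194 [117, 124, 128, 136, 143, 148, 144, 138, 132, 131, 130, 130, 130, 129, 124]
195 [143, 145, 148, 151, 154, 155, 148, 138, 130, 128, 128, 128, 128, 127, 123]
196 [156, 156, 157, 158, 158, 157, 151, 139, 128, 125, 124, 125, 125, 124, 121]
pin at -94.5 top [257.79 188.67] side [310.04 172.27]
pin at -90 top [255.63 189.  ] side [309.39 171.38]
pin at -85 top [253.23 189.36] side [308.67 170.4 ]
low line ctr exp [254.31 189.84] side [309.33 177.6 ] meas top 254.45,189.74 side 308.96,176.97
recess exp side [287.26 152.06] meas 286.71,151.05
```

```bash
python3 - <<'E'
from h import *
p,o=pose(0,119,0.5); r=bot.movel(p,o,max_speed=20,threshold=6); st("a %s"%r)
p,o=pose(11.0,119,0.5); r=bot.movel(p,o,max_speed=20,threshold=6); st("b %s"%r); bot.dwell(0.3); st("settle")
for n in("side","top"): cv2.imwrite(f"pics/{n}8.png",imaging.capture(n))
s=cv2.imread("pics/side8.png")[110:200,255:345];t=cv2.imread("pics/top8.png")[165:225,150:280]
cv2.imwrite("pics/c8s.png",cv2.resize(s,None,fx=6.5,fy=6.5,interpolation=cv2.INTER_CUBIC))
cv2.imwrite("pics/c8t.png",cv2.resize(t,None,fx=6,fy=6,interpolation=cv2.INTER_CUBIC))
a0=np.radians(YAW); u=np.array([-np.sin(a0),np.cos(a0)]); q=bot.get_state()["tcp_pos"]
for d in (-94.5,-90,-85): 
    P=np.r_[q[:2]+d*u,q[2]+DZ]; print("pin at",d,"top",proj("top",P).round(2),"side",proj("side",P).round(2))
tt=cv2.imread("pics/top8.png").astype(int)
for r in range(182,197): print(r,tt[r,242:260,0].tolist())
E
```

```text
a False t 11.47 s -0.13 lat 0.10 Z 118.81 yaw 8.14 rp [-3.1408e+00  5.0000e-04] Fs -4.40 Flat -1.63 Fz -3.38 T [-1.035  0.238  0.117] op 0.312
b False t 12.17 s 9.98 lat 0.15 Z 118.86 yaw 8.10 rp [-3.1409e+00  2.0000e-03] Fs -6.93 Flat -2.00 Fz -1.80 T [-1.519  0.275  0.089] op 0.308
settle t 12.47 s 9.91 lat 0.09 Z 118.84 yaw 8.10 rp [-3.1408e+00  2.1000e-03] Fs -6.79 Flat -1.21 Fz -1.57 T [-1.533  0.307  0.255] op 0.31
pin at -94.5 top [248.41 189.33] side [307.87 168.23]
pin at -90 top [246.25 189.66] side [307.24 167.36]
pin at -85 top [243.85 190.02] side [306.54 166.4 ]
182 [110, 107, 103, 101, 100, 99, 95, 94, 99, 106, 116, 121, 122, 122, 119, 108, 87, 73]
183 [97, 94, 91, 91, 91, 91, 93, 99, 110, 118, 122, 122, 121, 119, 117, 107, 87, 71]
184 [92, 91, 89, 89, 89, 90, 92, 102, 114, 119, 119, 116, 116, 117, 116, 108, 89, 72]
185 [97, 94, 90, 90, 90, 90, 92, 95, 103, 105, 105, 104, 108, 116, 116, 110, 93, 73]
186 [103, 98, 94, 93, 94, 91, 91, 91, 92, 92, 92, 94, 104, 114, 119, 113, 98, 76]
187 [113, 113, 111, 112, 111, 106, 98, 91, 89, 88, 89, 93, 104, 115, 117, 114, 101, 78]
188 [137, 138, 140, 142, 139, 131, 117, 99, 93, 96, 98, 101, 109, 115, 116, 112, 100, 79]
189 [160, 162, 163, 163, 159, 149, 130, 108, 102, 105, 109, 109, 112, 114, 114, 111, 100, 81]
190 [170, 171, 169, 166, 159, 147, 127, 107, 105, 111, 114, 115, 115, 116, 115, 112, 101, 83]
191 [167, 164, 158, 151, 142, 127, 111, 100, 104, 114, 119, 120, 121, 122, 121, 119, 108, 91]
192 [158, 152, 141, 129, 121, 111, 100, 96, 106, 118, 125, 127, 127, 126, 126, 124, 115, 97]
193 [154, 148, 135, 125, 119, 110, 103, 100, 109, 121, 128, 130, 129, 130, 129, 127, 121, 103]
194 [157, 153, 147, 143, 136, 127, 121, 118, 120, 125, 128, 130, 129, 129, 130, 129, 123, 108]
195 [158, 158, 156, 154, 151, 147, 144, 141, 137, 132, 128, 127, 128, 127, 127, 127, 123, 110]
196 [159, 159, 158, 158, 157, 156, 155, 154, 148, 137, 128, 124, 124, 124, 124, 123, 120, 109]
```

View pics/c8s.png

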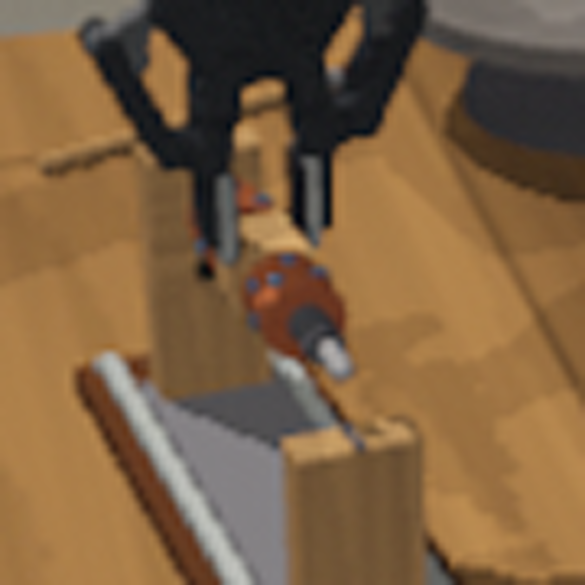

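View pics/c8t.png

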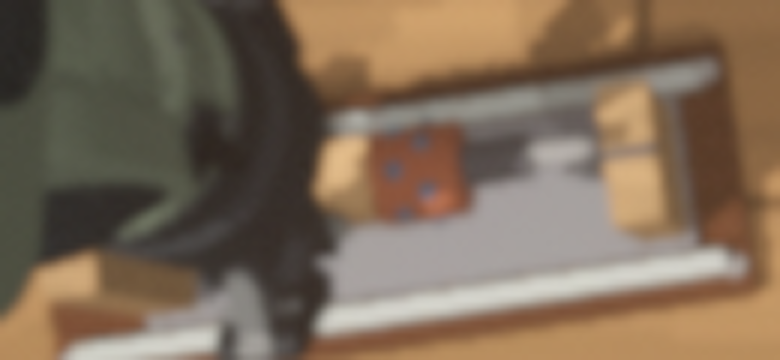

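The spring is pressed about 19.5 mm (6.9 N), the pin tip is just at the low post's inner edge (top px ~(248,190)), and it is in line with the dark line. It needs about 1.2 mm more before sliding down.

```bash
python3 - <<'E'
from h import *
p,o=pose(12.2,119,0.4); r=bot.movel(p,o,max_speed=15,threshold=4); bot.dwell(0.2); st("press %s"%r)
s0=bot.get_state()
p,o=pose(12.3,106,0.4); r=bot.movel(p,o,max_speed=25,threshold=6); bot.dwell(0.2); st("Z106 %s"%r)
for n in("side","top"): cv2.imwrite(f"pics/{n}9.png",imaging.capture(n))
s=cv2.imread("pics/side9.png")[110:200,255:345];t=cv2.imread("pics/top9.png")[165:225,150:280]
cv2.imwrite("pics/c9s.png",cv2.resize(s,None,fx=6.5,fy=6.5,interpolation=cv2.INTER_CUBIC))
cv2.imwrite("pics/c9t.png",cv2.resize(t,None,fx=6,fy=6,interpolation=cv2.INTER_CUBIC))
E
```

```text
press False t 13.02 s 11.03 lat 0.10 Z 118.86 yaw 8.09 rp [-3.1409e+00  2.2000e-03] Fs -6.84 Flat -1.53 Fz -2.20 T [-1.587  0.264  0.159] op 0.309
Z106 False t 13.88 s 11.22 lat 1.63 Z 106.68 yaw 8.06 rp [3.1393e+00 1.8000e-03] Fs -8.28 Flat 0.68 Fz -0.27 T [-1.428 -0.14   0.058] op 0.308
```

View pics/c9s.png

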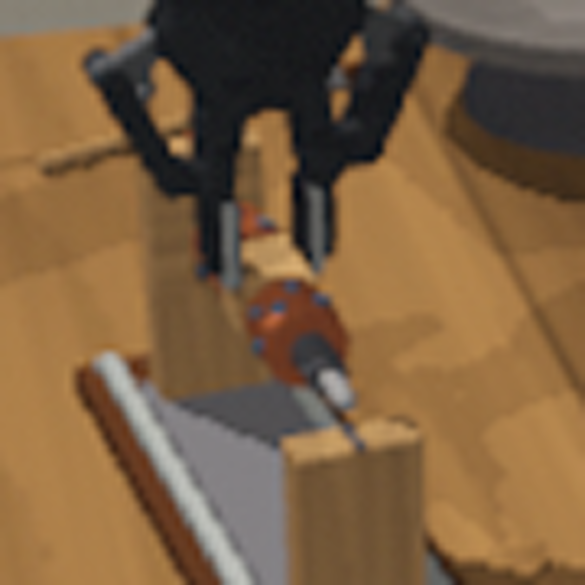

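View pics/c9t.png

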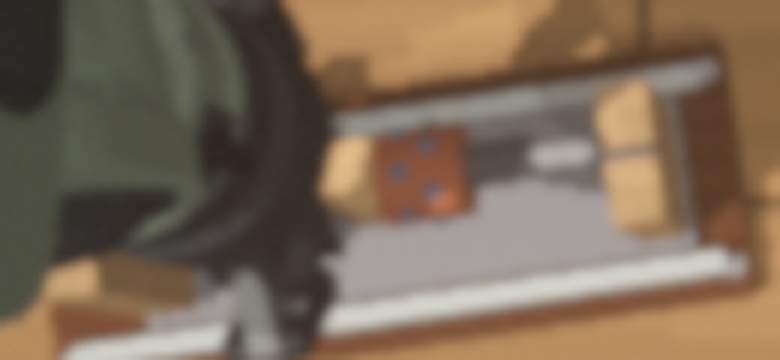

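The pin tip now clears the low post's inner edge by about 1–2 mm (top crop 592 against 597) and is centred on the dark line. Lat reads 1.6 after the downward move, so I'll trim that and go on down in steps.

```bash
cat >> h.py <<'E'
def cur():
    s=bot.get_state(); a0=np.radians(YAW); u=np.array([-np.sin(a0),np.cos(a0)]); v=np.array([np.cos(a0),np.sin(a0)]); d=s["tcp_pos"][:2]-MID
    return d@u,d@v,s["tcp_pos"][2]+DZ,s["contact_force"]
E
python3 - <<'E'
from h import *
for Z,l in ((98,-0.8),(90,-0.8)):
    p,o=pose(12.3,Z,l); r=bot.movel(p,o,max_speed=25,threshold=6); bot.dwell(0.1); st("Z%s %s"%(Z,r))
    if r: break
cv2.imwrite("pics/side10.png",imaging.capture("side")); cv2.imwrite("pics/top10.png",imaging.capture("top"))
s=cv2.imread("pics/side10.png")[110:200,255:345];t=cv2.imread("pics/top10.png")[170:215,200:260]
cv2.imwrite("pics/c10.png",np.hstack([cv2.resize(s,(450,450),interpolation=cv2.INTER_CUBIC),cv2.resize(t,(345,450),interpolation=cv2.INTER_CUBIC)]))
E
```

```text
Z98 False t 14.56 s 11.14 lat 0.72 Z 98.71 yaw 8.05 rp [3.1388e+00 1.9000e-03] Fs -7.88 Flat 0.75 Fz -0.08 T [-1.407 -0.258 -0.046] op 0.309
Z90 False t 15.12 s 11.17 lat 0.67 Z 90.68 yaw 8.05 rp [3.1389e+00 1.8000e-03] Fs -7.65 Flat 0.24 Fz -0.97 T [-1.42  -0.295  0.002] op 0.309
```

View pics/c10.png

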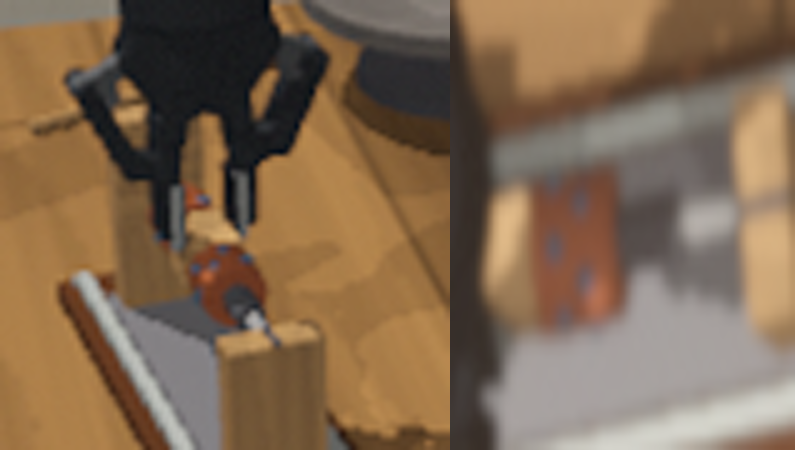

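The roller is squeezed between the posts with the pin just inside the low post and on its line. There is no extra force. I'll lower to recess height and watch for the spring force to drop by about 1.8 N when the brass end enters.

```bash
python3 - <<'E'
from h import *
def F(n=4):
    a=[]
    for _ in range(n): bot.dwell(0.05); a.append(cur())
    return [round(float(np.mean([x[i] for x in a])),2) for i in range(3)],np.round(np.mean([x[3] for x in a],0),2)
print(F())
for Z in (86,83,81,79.5):
    p,o=pose(12.3,Z,-0.7); r=bot.movel(p,o,max_speed=20,threshold=6); print(Z,r,F())
st("end")
cv2.imwrite("pics/side11.png",imaging.capture("side")); cv2.imwrite("pics/top11.png",imaging.capture("top"))
s=cv2.imread("pics/side11.png")[110:200,255:345];t=cv2.imread("pics/top11.png")[170:215,200:260]
cv2.imwrite("pics/c11.png",np.hstack([cv2.resize(s,(450,450),interpolation=cv2.INTER_CUBIC),cv2.resize(t,(345,450),interpolation=cv2.INTER_CUBIC)]))
E
```

```text
([11.18, 0.68, 90.7], array([ 1.56, -7.17, -0.27]))
86 False ([11.17, 0.82, 86.67], array([ 1.11, -6.93, -0.57]))
83 False ([11.44, 0.47, 83.08], array([ 1.76, -5.4 , -4.16]))
81 False ([11.63, 0.59, 81.31], array([ 1.48, -4.89, -2.52]))
79.5 False ([11.72, 0.66, 80.0], array([ 1.34, -5.37, -1.71]))
end t 17.38 s 11.73 lat 0.66 Z 80.00 yaw 8.07 rp [3.1392e+00 8.0000e-04] Fs -5.95 Flat 1.04 Fz -1.77 T [-1.136 -0.216 -0.023] op 0.309
```

View pics/c11.png

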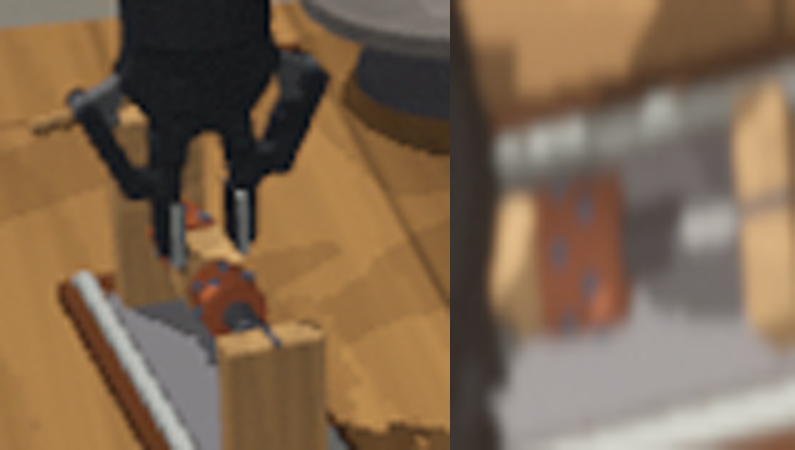

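The force fell from 7 to 5 N at Z ≈ 83, so the brass end has snapped into its recess (5.4 N means about 12.7 mm of press, i.e. the full 8 mm in). Next I'll let it spring out toward the low post.

```bash
python3 - <<'E'
from h import *
def F(n=4):
    a=[]
    for _ in range(n): bot.dwell(0.05); a.append(cur())
    return [round(float(np.mean([x[i] for x in a])),2) for i in range(3)],np.round(np.mean([x[3] for x in a],0),2)
for s in (8,5,3):
    p,o=pose(s,79.5,-0.5); r=bot.movel(p,o,max_speed=15,threshold=5); print(s,r,F())
    if r: break
st("end")
cv2.imwrite("pics/side12.png",imaging.capture("side")); cv2.imwrite("pics/top12.png",imaging.capture("top"))
s=cv2.imread("pics/side12.png")[110:200,255:345];t=cv2.imread("pics/top12.png")[170:215,200:260]
cv2.imwrite("pics/c12.png",np.hstack([cv2.resize(s,(450,450),interpolation=cv2.INTER_CUBIC),cv2.resize(t,(345,450),interpolation=cv2.INTER_CUBIC)]))
E
```

```text
8 False ([7.89, 0.35, 79.83], array([ 2.27, -4.81, -1.85]))
5 False ([5.03, -0.43, 79.51], array([ 2.23, -3.99, -1.4 ]))
3 False ([3.04, -0.62, 79.45], array([ 1.18, -3.32, -1.7 ]))
end t 19.14 s 3.05 lat -0.58 Z 79.45 yaw 8.13 rp [-3.1414e+00 -1.0000e-04] Fs -3.76 Flat 0.11 Fz -1.58 T [-0.736 -0.343 -0.053] op 0.308
```

View pics/c12.png

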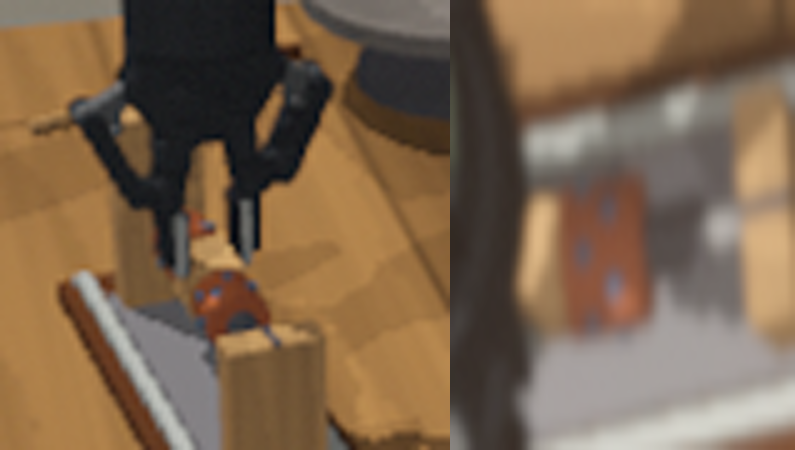

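```bash
python3 - <<'E'
from h import *
def F(n=4):
    a=[]
    for _ in range(n): bot.dwell(0.05); a.append(cur())
    return [round(float(np.mean([x[i] for x in a])),2) for i in range(3)],np.round(np.mean([x[3] for x in a],0),2)
for s in (2,1.3,0.8,0.3):
    p,o=pose(s,79.3,-0.1); r=bot.movel(p,o,max_speed=10,threshold=3); f=F(); print(s,r,f)
    if r or f[1][1]>-1.5: break
st("end")
E
```

```text
2 False ([2.02, -0.34, 79.22], array([ 0.18, -3.77, -1.77]))
1.3 False ([1.48, -0.3, 79.23], array([ 0.1 , -2.53, -1.75]))
0.8 False ([1.34, -0.26, 79.26], array([-0.88,  0.53, -1.9 ]))
end t 20.6 s 1.31 lat -0.24 Z 79.26 yaw 8.15 rp [-3.1414e+00 -1.0000e-03] Fs 1.22 Flat -0.77 Fz -1.74 T [ 0.22   0.213 -0.023] op 0.308
```

The pin bottomed at s ≈ 1.35, as predicted (1.3–1.5). The net force is about 0, so both ends are home. I'll ease down, open and back off.

```bash
python3 - <<'E'
from h import *
p,o=pose(1.2,77.8,-0.2); r=bot.movel(p,o,max_speed=8,threshold=2.0); bot.dwell(0.1); st("ease %s"%r)
bot.grip(0.42); bot.dwell(0.2); st("opened")
for n in("side","top"): cv2.imwrite(f"pics/{n}13.png",imaging.capture(n))
bot.grip(0.75); bot.dwell(0.2); st("opened2")
cv2.imwrite("pics/side14.png",imaging.capture("side"))
a=[cv2.resize(cv2.imread(f"pics/side{i}.png")[110:200,255:345],(390,390),interpolation=cv2.INTER_CUBIC) for i in(13,14)]
cv2.imwrite("pics/c13.png",np.hstack(a))
E
```

```text
ease True t 20.91 s 1.40 lat -0.36 Z 78.04 yaw 8.13 rp [-3.1411e+00 -7.0000e-04] Fs -0.13 Flat 1.40 Fz 1.26 T [ 0.115 -0.429 -0.045] op 0.314
opened t 21.37 s 1.35 lat -1.85 Z 77.30 yaw 8.14 rp [-3.1382e+00 -6.0000e-04] Fs -0.19 Flat 0.52 Fz -0.44 T [-0.021  0.004 -0.007] op 0.415
opened2 t 22.05 s 1.36 lat -1.65 Z 77.45 yaw 8.14 rp [-3.1386e+00 -6.0000e-04] Fs 0.08 Flat 0.11 Fz 0.06 T [-0.004 -0.006  0.027] op 0.751
```

View pics/c13.png

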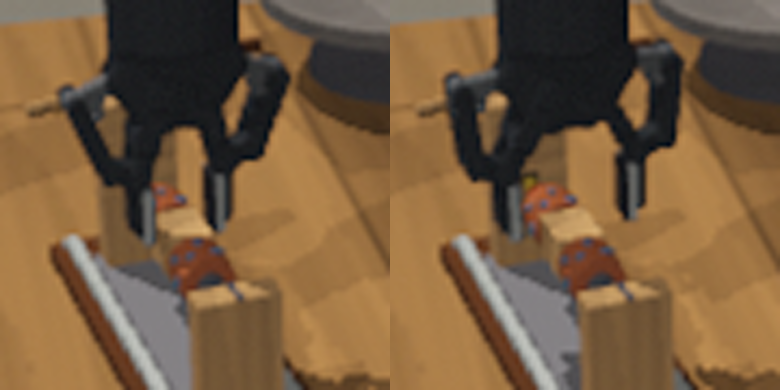

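The axis came to rest at Z = 78, which is the pins lying on the recess floors as expected. The gripper is open, the forces are zero and the roller is holding itself. I'll retract and make the last check.

```bash
python3 - <<'E'
from h import *
p=bot.get_state()["tcp_pos"].copy(); o=pose(0,0)[1]
r=bot.movel([p[0]+1.5,p[1],p[2]+60],o,max_speed=60,threshold=6); st("up %s"%r)
bot.movel([p[0],p[1],p[2]+130],o,max_speed=120)
bot.move_ptp([450,-330,260],[np.pi,0,1.0]); st("away")
for n in("side","top"): cv2.imwrite(f"pics/{n}15.png",imaging.capture(n))
s=cv2.resize(cv2.imread("pics/side15.png")[110:220,255:345],(395,483),interpolation=cv2.INTER_CUBIC)
t=cv2.resize(cv2.imread("pics/top15.png")[165:235,145:285],None,fx=5.5,fy=5.5,interpolation=cv2.INTER_CUBIC)
cv2.imwrite("pics/c15s.png",s);cv2.imwrite("pics/c15t.png",t)
E
```

```text
up False t 23.25 s 1.16 lat -0.60 Z 136.94 yaw 8.13 rp [-3.1407e+00  1.0000e-04] Fs -0.55 Flat -0.81 Fz 0.47 T [-0.015 -0.003 -0.021] op 0.747
away t 25.93 s -500.99 lat -179.72 Z 280.40 yaw -32.62 rp [-3.1412e+00 -4.0000e-04] Fs 0.06 Flat -0.07 Fz 0.34 T [ 0.045 -0.033 -0.038] op 0.75
```

View pics/c15s.png

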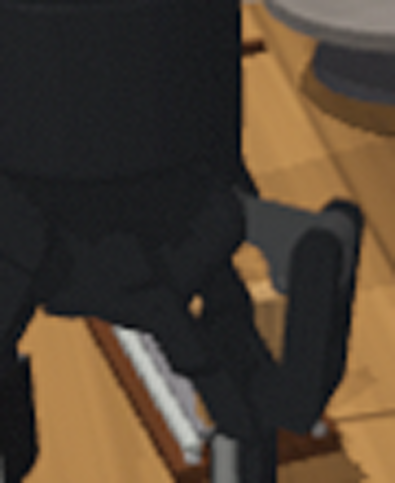

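View pics/c15t.png

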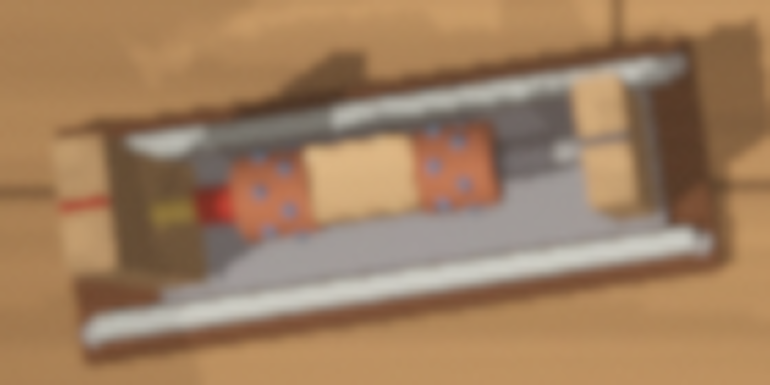

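View pics/top15.png

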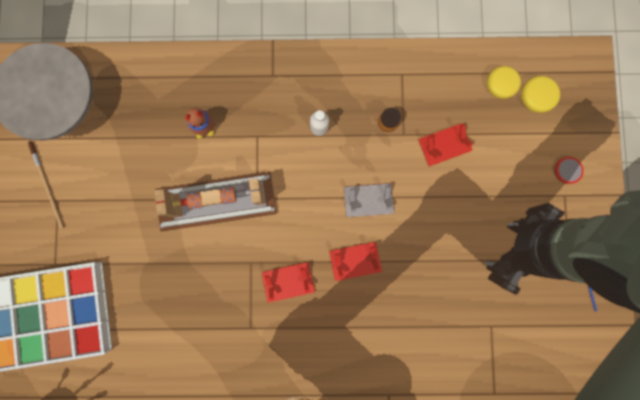

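From the top the roller lies straight between the posts, with the brass in the tall post and the pin in the low one. The bottle (319,122), jar (390,118) and figurine (198,122) have not moved. The arm hides the stand in the side view, so I'll check the seating numerically in the top picture.

```bash
python3 - <<'E'
from meas import *
t=cv2.imread("pics/top15.png"); t0=cv2.imread("pics/top0.png")
terr=lambda h,c:(h[...,0]<11)&(h[...,1]>100)&(h[...,1]<190)&(h[...,2]>110)
A=blob(t,(184,202,188,212),terr);B=blob(t,(218,238,184,206),terr)
info("A",A);info("B",B)
blk=blob(t,(195,225,184,210),lambda h,c:(h[...,0]>11)&(h[...,2]>185)&(h[...,1]<130)); info("blk",blk)
a0=np.radians(8.13);u=np.array([-np.sin(a0),np.cos(a0)]);v=np.array([np.cos(a0),np.sin(a0)]);M=np.array([557.7,192.2])
def rel(px,z): d=onz("top",px,z)[:2]-M; return round(d@u,2),round(d@v,2)
for n,p,z in(("A",A,88),("B",B,88),("blk",blk,92)): print(n,rel(p.mean(0),z), "ends",rel((p[:,0].min()-.5,p[:,1].mean()),z),rel((p[:,0].max()+.5,p[:,1].mean()),z))
d=cv2.absdiff(t,t0).max(2)
for n,(x0,x1,y0,y1) in dict(bottle=(308,330,108,136),jar=(378,402,106,131),fig=(184,214,105,140),stand_base=(250,274,170,225)).items():
    print(n,"diff>40 px:",int((d[y0:y1,x0:x1]>40).sum()), cv2.phaseCorrelate(cv2.cvtColor(t0[y0:y1,x0:x1],6).astype(np.float32),cv2.cvtColor(t[y0:y1,x0:x1],6).astype(np.float32))[0])
E
```

```text
A 177 [192.04 200.51] min [184. 193.] max [201. 208.] rect [14.3 16.7] 78.7
B 164 [228.14 194.8 ] min [220. 187.] max [235. 202.] rect [14.5 13.9] 82.9
blk 245 [210.27 196.99] min [201. 190.] max [220. 204.] rect [12.5 20.1] 81.3
A (np.float64(41.73), np.float64(-1.46)) ends (np.float64(59.76), np.float64(1.29)) (np.float64(21.77), np.float64(-4.51))
B (np.float64(-36.06), np.float64(-0.97)) ends (np.float64(-17.81), np.float64(1.81)) (np.float64(-51.59), np.float64(-3.35))
blk (np.float64(1.4), np.float64(-0.39)) ends (np.float64(21.93), np.float64(2.75)) (np.float64(-20.11), np.float64(-3.67))
bottle diff>40 px: 0 (-0.05386755917873742, -0.02928099382823568)
jar diff>40 px: 0 (0.0360382507333572, 0.5192160438764084)
fig diff>40 px: 0 (0.1632282438491579, 0.021523794996948453)
stand_base diff>40 px: 0 (0.04816500994747841, 0.017286958115413142)
```

```bash
python3 - <<'E'
from h import *
st("final"); bot.sign_off()
E
```

```text
final t 26.03 s -500.95 lat -179.60 Z 280.47 yaw -32.61 rp [-3.1414e+00 -2.0000e-04] Fs 0.50 Flat -0.22 Fz 0.32 T [ 0.031 -0.023  0.033] op 0.747
the job is handed in; nothing more can be done
```

The roller is back in its stand with both ends home, and I handed the job in at 26 s, well inside the 53 s limit. I pressed the brass end about 20.6 mm against the tall post, slid the roller down squeezed, let it spring out, eased it down and let go. The highest push I read was 8.3 N along the axis, and the spring never reached its 23 mm stop.

**Seating:**
- The spring force fell from 7 N to about 5 N at recess height, as it should when the brass end enters its recess.
- The pin then met the bottom of its recess at 1.35 mm from the posts' middle, and the axis came to rest 78 mm up.
- The last top picture puts the block 1.4 mm from the middle, against 1.5 mm when fully seated.

**Surroundings:** No pixel around the bottle, jar, figurine or the part of the stand base I checked changed noticeably. A shift estimate gave half a pixel for the jar, which I put down to the arm's shadow.

**Checks that were weak or disagreed:**
- The last side picture was blocked by the arm, so the final visual check rests on the top view, the forces and the earlier side pictures.
- In that top view the two drums read 1.0–1.5 mm to one side and the block 0.4 mm, within what the camera can resolve and the recess play.
- The arm drifted 1–2 mm sideways a few times. I trimmed this during the slide, and the drift after release I left alone.

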